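Lock a stack of clinging trays, peel off the top one and show it to the reader

ROBOT

A 6-joint arm with a two-finger parallel gripper is mounted at the origin on the work surface; the furniture and walls round the work are solid. World frame = base frame: x ahead of the robot, y to its left, z up, the work surface at z = 0. Lengths are in mm, angles in rad, forces in N, time in s.
With the tool pointing down it reaches from about 350 to 950 mm from the base axis. Payload 17.4 kg.
Tool frame: the origin (TCP) lies midway between the tips of the shut fingers; the grasp point (between the pads) lies 19 mm behind it; z points along the fingers, y is the line along which they close (so a half turn about z gives the same grasp; the last joint's range is limited). The gripper opens to 93 mm and grips with 3 to 60 N. Pads are 15 mm wide; open, the fingers measure 128 mm over their backs; the gripper's body (75 mm by 188 mm) begins 65 mm behind the grasp point.
Start: joints at [-1.213, 0.116, 1.442, -0, 1.584, -0.038], TCP at [260.235, -622.824, 218.646] pointing down, gripper open.
Joint ranges: [-2.83, 2.83], [-0.83, 2.19], [0.07, 2.5], [-1.14, 4.28], [0.01, 3], [-2.97, 2.97]. Speed limits (rad/s): [1.89, 1.89, 2.22, 3.14, 3.14, 3.14].

INTERFACE

Orientations are given as a unit quaternion [w, x, y, z].
In Python, from cell import manip, grab_frame, workorder gives the robot as it stands. The module is installed in compiled form; this text tells all that it offers.
- The arm moves only by the tool play_rows, never from a script. Its argument "increments" is a list of rows, each an object with "dp": the shift along the tool's x, y, z in m, a list of three; "turn": the turn, a rotation vector about the tool's x, y, z in rad, a list of three. A call has 1 to 20 rows; each row shifts and turns the commanded pose from where the row before left it, along the tool's axes as they then stand; what a row does not reach is not made up. A row lasts 1/12 s, in which the tool goes at most 41.7 mm and 7.16 degrees, less where a joint would pass 70% of its speed; a pose out of reach is approached as far as the arm can. A call with a gripper value outside its range is refused whole. "hand" is the opening, from 0 (shut) to 1 (fully open), set as the call begins (left out, the last holds). The fingers move at their own pace and stop on an object; "squeeze" is the grip in N (left out, the last holds). Time passes only in rows, so rows that do not move let the fingers close. It gives the time, the measured TCP pose, the force, the opening and the grip force at its end, in the units of the state.
- manip.observe(): the state, without advancing time (a new reading comes with each control period).
- grab_frame(name): name is "side" or "top" or "wrist"; returns a dict with "frame" (420x560x3 uint8, red, green, blue), "range_z" (420x560 float32, mm along the optical axis (not along the pixel's ray), 0 where there is no reading), "vfov" (degrees; the focal length in pixels is half the picture's height over the tangent of half this angle, whatever the lens; pixels are square), "cx", "cy" (the principal point, pixels), "eye" and "attitude" of the camera in the world. Camera axes: x right, y down, z forward; pixel columns grow to the right and rows downward; lengths in mm; the calibration is good to about 2 mm. A picture is of the moment at which its call begins.
- workorder.close_job(): hands the job in; it is judged then, once.
The state is a dict: "clock": time; "joint_pos": joint angles; "qd": joint speeds; "joint_torque": joint torques, N m; "ee_pos": TCP position; "tool_rot": TCP orientation; "ft_force": force on the tool from outside, world axes, zero at the start; "torque": the same for the moment, N m; "width": finger opening in mm; "grasp_force": force on a finger pad.
Only numpy, scipy, OpenCV 4.12 (cv2) and the standard library are available. Lean on these libraries where they do the work, as an engineer would, in place of code of your own. Each camera call takes 0.05 s, during which the arm holds its last target. There are 200 camera calls.

TASK

Turn the black handle of the tray holder clockwise until it snaps over to its locked stop, so that the holder keeps hold of the lower trays; then peel off the top tray, which clings, by lifting its cut-off corner first while the opposite corner stays down. Carry it by that corner to the tray reader and finish holding it there: level and still, centred over the glass, 5 to 10 cm above it and touching nothing but the gripper, with the two lower trays still in the locked holder and the small parts near by left alone.

Things in the scene. Friction and masses are not known exactly. Their poses are not given: they have to be found in the camera images.
- tray_holder: Flat grey metal holder that carries the stack of trays, fixed; 214 x 156 mm, top face 22 mm above the table. Origin: centre of its underside, z up; +x points from the handle end (handle axis at x = -76 mm, y = 0) to the tray end (trays centred at x = +34 mm, y = 0). Unlocked, it does not keep the lower trays down: lifting the top tray lifts them too.
- retainer_tip (a point): Middle of the inner edge of the steel tongue on the holder's +y side (another faces it at -y); tongues 36 mm long in x, top 73 mm above the table. Locking slides both in by 8 mm, 5 mm over the middle tray's rim: 1.5 mm above that rim, 2 mm below the top tray's rim.
- lock_handle (a joint): Angle of the holder's handle in rad: 0 = unlocked, 1.30 = locked; it grows clockwise seen from above; both are hard stops. An over-centre spring (about 0.1 N m) drives it to the nearer stop: past the middle, 0.65, it goes over to locked and stays there.
- handle_grip (a point): Centre of the handle's grip bar, on its upright turning axis, 43.5 mm above the table. Black bar with round ends, 80 mm long, 14 mm thick, 19 mm tall (34 to 53 mm above the table; holder's top at 22 mm), a steel line on one half. At joint value 0 it lies along the holder's y axis.
- tray_top: Uppermost of three like grey trays, nested: 124 (x) x 96 (y) x 28 mm, 35 to 65 g. Origin: centre of the floor's underside, 58 mm above the table; z up, axes as the holder's while stacked. Rim 8 mm wide, 11 mm tall, upright faces; next rim 7 mm below it. Corner at -x, -y (handle end) cut off at 45 degrees. Empty; pillars inside up to 18 mm, none within 25 mm of the cut.
- cut_corner (a point): Middle of the rim's top face at the top tray's cut-off corner, at (-47.2, -33.2, 28) mm in the tray's axes. The rim runs straight across the corner for 34 mm, 8 mm thick along the direction at +45 degrees from the tray's x. Pinch it from above, one finger inside the tray, one outside, tips at most 13 mm below this point so as not to catch the tray beneath.
- far_corner (a point): Rim's top face at the top tray's far corner, diagonally across from the cut one, at (58, 44, 28) mm in the tray's axes. The tray's lower body (104 x 76 mm, 18 mm tall) sits 10 mm deep in the tray below, 2 mm clear all round, where four springy bumps along the two long sides grip it: it clings until that part is 10 mm up (about 5 N at the cut corner).
- tray_middle: The tray under the top one, same shape, origin 40 mm above the table. It stays in the holder.
- tray_bottom: The lowest tray, same shape, origin 22 mm above the table. It stays in the holder.
- tray_reader: Low white box with a glass window on top, which reads the underside of a tray held over it; 150 x 136 x 45 mm, fixed. Origin: centre of its underside, on the table, z up.
- reader_glass (a point): Centre of the reader's window (104 x 84 mm, level), at its upper surface, 45 mm above the table.
- splitter_cube: Black beam-splitter cube, 34 mm, standing loose on the table: leave alone.
- post_holder: Black round post holder with thumbscrew, 25 mm thick, 50 mm tall, loose: leave alone.
- bnc_adapter: Small black and metal adapter with red plugs, 20 x 56 x 20 mm, lying loose: leave alone.
Mind the look-alikes: they are no part of the job. What is shaped like the tray_top but turquoise is not meant.

How it is judged (in metres and radians):
On the way, in this order (a step that is already met when the one before it is completed fails the run):
1. the handle is over at its locked stop while the top tray still sits in the stack (value of joint lock_handle above 1.2 rad and distance of tray_top from where it was at the start of the episode below 0.006 m), for 0.2 s.
2. the cut corner of the top tray is up by more than 12 mm while the opposite corner is still down (up by less than 6 mm), the handle locked (value of joint lock_handle above 1.15 rad and z of cut_corner in the frame of tray_holder above 0.098 m and z of far_corner in the frame of tray_holder below 0.092 m), for 0.1 s.
At the end, for the whole second after the job is handed in: Handle locked (over 1.15 rad); the fingers hold the top tray at its cut corner, floor centre within 25 mm of the glass centre seen from above and 45 to 105 mm above it, tilted under 8 degrees, still, touching neither reader nor other trays; both lower trays within 6 mm of their starts (value of joint lock_handle above 1.15 rad and horizontal distance between tray_top and reader_glass below 0.025 m and z of tray_top in the frame of reader_glass between 0.045 and 0.105 m and angle between tray_top's own z axis and vertical below 0.14 rad and linear speed of tray_top below 0.02 m/s and contact force between the fingers and tray_top above 1 N and distance between the grasp point and cut_corner below 0.03 m and contact force between tray_top and tray_reader below 0.1 N and contact force between tray_top and tray_middle below 0.1 N and distance of each of tray_middle, tray_bottom from where it was at the start of the episode below 0.006 m); the arm keeps its last pose, push and grip.
It fails at once if a lower tray is dragged out of its place by more than 10 mm (distance of any of tray_middle, tray_bottom from where it was at the start of the episode above 0.01 m).
It fails at once if the tray is knocked against the reader (contact force between tray_top and tray_reader above 2 N).
It fails at once if a small part near by is moved by more than 15 mm (distance of any of splitter_cube, post_holder, bnc_adapter from where it was at the start of the episode above 0.015 m).
It also fails if it takes over 58 s, if anything falls off the work surface, if the arm or the gripper's body presses on something with over 40 N, if the wrist force passes 120 N, or if a joint passes its speed limit or range.

## Working session

There is one attempt and no reset: what is moved stays moved. The work goes in short steps, Python scripts to look and compute and a tool call to move; the robot and the scene stay as the last step left them, time stands still between calls to the robot, and variables do not carry over. Pictures are saved under pics/ and viewed, at most 10 in all, crops included, and the job is handed in when it is done.

Besides the shell and the picture viewer there is one more tool, called after "Request:" by a JSON object that holds its "fn" and its "kwargs". play_rows: Moves the arm, as the interface text tells. Its arguments: {"type":"object","properties":{"increments":{"type":"array","items":{"type":"object","properties":{"dp":{"type":"array","items":{"type":"number"}},"turn":{"type":"array","items":{"type":"number"}}}}},"hand":{"type":"number"},"squeeze":{"type":"number"}},"required":["increments"]}

```bash
mkdir -p pics
cat > h.py <<'E'
import numpy as np, cv2
from cell import manip, grab_frame, workorder
from scipy.spatial.transform import Rotation as R
def rot(q): return R.from_quat([q[1],q[2],q[3],q[0]])
def cloud(f):
    z=f["range_z"]; h,w=z.shape; F=h/2/np.tan(np.radians(f["vfov"]/2))
    v,u=np.mgrid[:h,:w]
    P=np.stack([(u-f["cx"])/F*z,(v-f["cy"])/F*z,z],-1)
    a=np.array(f["attitude"]); M=rot(a) if a.size==4 else R.from_matrix(a)
    W=M.apply(P.reshape(-1,3)).reshape(h,w,3)+np.array(f["eye"])
    W[z<=0]=np.nan
    return W
def save(n,img): cv2.imwrite("pics/"+n+".png",img[...,::-1])
E
python3 - <<'E'
from h import *
print(manip.observe())
for n in ("top","side"):
    f=grab_frame(n); save(n+"0",f["frame"]); np.savez(n+"0.npz",W=cloud(f),I=f["frame"])
    print(n,f["eye"],f["attitude"],f["vfov"])
E
```

```text
{'clock': 0.0, 'joint_pos': array([-1.21281732e+00,  1.16501444e-01,  1.44224824e+00,  9.56187706e-06,
        1.58398045e+00, -3.78260211e-02]), 'qd': array([-0.00138426,  0.000944  ,  0.00285044,  0.00048277, -0.00036304,
        0.00048809]), 'joint_torque': array([ 1.54885497e-04, -7.21265531e+01, -6.22601223e+01,  7.80242938e-02,
        2.38837302e-02, -8.91834020e-05]), 'ee_pos': array([ 260.15802298, -622.64286704,  217.90532119]), 'tool_rot': array([-5.62232846e-04,  9.80480958e-01,  1.96613245e-01, -8.59344914e-05]), 'ft_force': array([-0.49913587, -0.59142676, -0.35615576]), 'torque': array([-0.05806871,  0.00687324, -0.01453431]), 'grasp_force': 0.0, 'width': 92.9748805242484}
top [ 485.77062459    3.15917946 1131.62336309] [-0.02181185  0.70957108 -0.70421805  0.01049129] 53.040069600204696
side [ 615.93457105 1316.55482358  555.29239869] [-0.018238    0.02632786  0.81850402 -0.57360734] 48.83957676422489
```

View pics/top0.png

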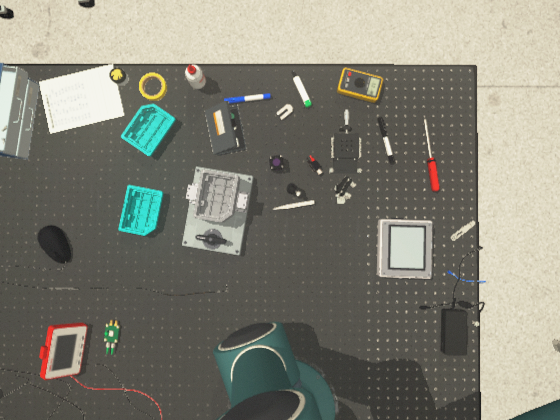

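View pics/side0.png

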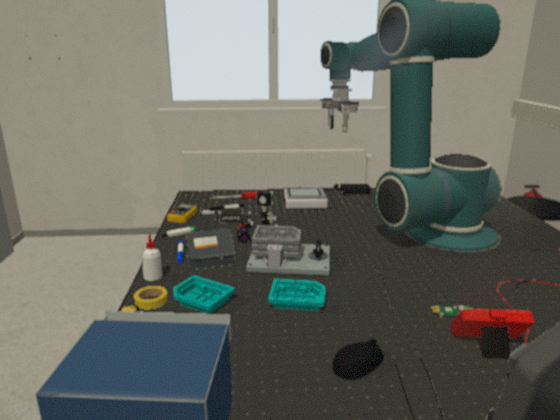

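Top view, with image up being +x and left +y. Tray candidates are the grey stack at (215,195) in the grey holder and turquoise look-alikes at (148,129) and (141,210). The grey stack is the one meant. The handle is at (210,240) and the reader at (405,248). Next I fit poses and check a close crop.

Run:
```python
from h import *
d=np.load("top0.npz"); W=d["W"]; I=d["I"]
v,u=np.mgrid[:420,:560]
def rect(lo,hi,box):
    m=(W[...,2]>lo)&(W[...,2]<hi)&(u>=box[0])&(u<=box[2])&(v>=box[1])&(v<=box[3])
    p=W[m][:,:2].astype(np.float32); return p, cv2.minAreaRect(p)
for n,lo,hi,b in [("holder",14,30,(170,155,265,262)),("rim",78,95,(170,155,265,262)),("grip",44,62,(170,225,265,262)),("reader",36,55,(365,205,445,290))]:
    p,r=rect(lo,hi,b); print(n,len(p),r,np.median(p,0))
save("crop0",cv2.resize(I[150:270,165:285],(600,600),interpolation=cv2.INTER_CUBIC))
```

```text
holder 2300 ((523.6541137695312, 177.14419555664062), (156.99551391601562, 213.94911193847656), 80.79779815673828) [478.08813 167.069  ]
rim 550 ((557.115478515625, 171.45558166503906), (96.91205596923828, 123.5016860961914), 81.11168670654297) [559.2864 173.9325]
grip 164 ((448.7445068359375, 189.26220703125), (78.28359985351562, 14.115653991699219), 81.07417297363281) [449.30682 188.7029 ]
reader 2795 ((428.06854248046875, -314.506103515625), (132.673583984375, 147.08810424804688), 88.50320434570312) [ 428.01486 -313.83694]
```

View pics/crop0.png

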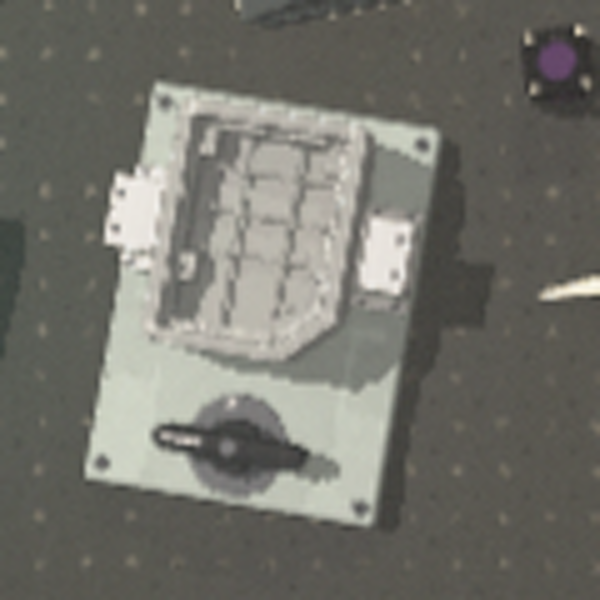

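The crop confirms it: three grey nested trays with the cut corner at crop (315,345), which is −x,−y. The unlocked handle is at (230,445) along the holder's y. Holder yaw ≈ −9.0°, handle axis ≈ (448.6,189.1), tray centre ≈ (557.2,171.7), cut corner ≈ (505.4,146.4), reader glass ≈ (428,−314.4). First I turn the tool so y points at −9°.

Request:
{"fn": "play_rows", "kwargs": {"increments": [{"turn": [0,0,-0.11]},{"turn": [0,0,-0.11]},{"turn": [0,0,-0.11]},{"turn": [0,0,-0.11]},{"turn": [0,0,-0.11]},{"turn": [0,0,-0.11]},{"turn": [0,0,-0.11]},{"turn": [0,0,-0.11]},{"turn": [0,0,-0.11]},{"turn": [0,0,-0.028]},{"turn": [0,0,0]}], "hand": 0.4}}

```text
$.increments[0]: bad value
```

```bash
cat >> h.py <<'E'
def to(target, phi=None):
    """tool-axis shift (m) and remaining yaw to a world target (mm), phi = world angle of tool y"""
    s=manip.observe(); q=rot(s["tool_rot"]); M=q.as_matrix()
    a=np.degrees(np.arctan2(M[1,1],M[0,1]))
    print("t",round(s["clock"],2),"pos",s["ee_pos"].round(1),"yaw_y",a.round(2),"z",M[:,2].round(4),"F",s["ft_force"].round(2),"w",round(s["width"],1),"g",round(s["grasp_force"],1),"q",s["joint_pos"].round(2))
    if target is not None: print("dp",(M.T@(np.array(target)-s["ee_pos"])/1000).round(4))
    if phi is not None: print("turn z",round(-np.radians(phi-a),4))
E
python3 -c "
from h import *
to([448.6,189.1,150],-9)"
```

```text
t 0.1 pos [ 260.2 -622.7  218. ] yaw_y -67.32 z [-3.e-04  1.e-03 -1.e+00] F [ 0.    0.07 -0.52] w 92.6 g 0.0 q [-1.21  0.12  1.44  0.    1.58 -0.04]
dp [ 0.4868 -0.6763  0.0687]
turn z -1.018
```

Request:
{"fn": "play_rows", "kwargs": {"increments": [{"dp": [0,0,0],"turn": [0,0,-0.11]},{"dp": [0,0,0],"turn": [0,0,-0.11]},{"dp": [0,0,0],"turn": [0,0,-0.11]},{"dp": [0,0,0],"turn": [0,0,-0.11]},{"dp": [0,0,0],"turn": [0,0,-0.11]},{"dp": [0,0,0],"turn": [0,0,-0.11]},{"dp": [0,0,0],"turn": [0,0,-0.11]},{"dp": [0,0,0],"turn": [0,0,-0.11]},{"dp": [0,0,0],"turn": [0,0,-0.11]},{"dp": [0,0,0],"turn": [0,0,-0.028]},{"dp": [0,0,0],"turn": [0,0,0]}], "hand": 0.4}}

```text
clock: 1.02
ee_pos: [260.2, -622.7, 218.2]
tool_rot: [-0.0, 0.76, 0.65, 0.0]
ft_force: [0.1, 0.1, -0.8]
width: 37.5
grasp_force: 0.0
```

```bash
python3 -c "
from h import *
to([448.6,189.1,150],-9)"
```

```text
t 1.02 pos [ 260.2 -622.7  218.2] yaw_y -8.91 z [-2.e-04  6.e-04 -1.e+00] F [ 0.13  0.1  -0.81] w 37.5 g 0.0 q [-1.21  0.12  1.44 -0.    1.58 -1.06]
dp [0.8312 0.0604 0.0687]
turn z 0.0016
```

Request:
{"fn": "play_rows", "kwargs": {"increments": [{"dp": [0.02,0.0015,0.0015],"turn": [0,0,0]},{"dp": [0.034,0.0025,0.0025],"turn": [0,0,0]},{"dp": [0.034,0.0025,0.0025],"turn": [0,0,0]},{"dp": [0.034,0.0025,0.0025],"turn": [0,0,0]},{"dp": [0.034,0.0025,0.0025],"turn": [0,0,0]},{"dp": [0.034,0.0025,0.0025],"turn": [0,0,0]},{"dp": [0.034,0.0025,0.0025],"turn": [0,0,0]},{"dp": [0.034,0.0025,0.0025],"turn": [0,0,0]},{"dp": [0.034,0.0025,0.0025],"turn": [0,0,0]},{"dp": [0.034,0.0025,0.0025],"turn": [0,0,0]},{"dp": [0.034,0.0025,0.0025],"turn": [0,0,0]},{"dp": [0.034,0.0025,0.0025],"turn": [0,0,0]},{"dp": [0.034,0.0025,0.0025],"turn": [0,0,0]},{"dp": [0.034,0.0025,0.0025],"turn": [0,0,0]},{"dp": [0.034,0.0025,0.0025],"turn": [0,0,0]},{"dp": [0.034,0.0025,0.0025],"turn": [0,0,0]},{"dp": [0.034,0.0025,0.0025],"turn": [0,0,0]},{"dp": [0.034,0.0025,0.0025],"turn": [0,0,0]},{"dp": [0.034,0.0025,0.0025],"turn": [0,0,0]},{"dp": [0.034,0.0025,0.0025],"turn": [0,0,0]}]}}

```text
clock: 2.68
ee_pos: [412.6, 29.1, 169.6]
tool_rot: [0.0, 0.761, 0.649, 0.0]
ft_force: [0.5, -1.0, 0.4]
width: 37.2
grasp_force: 0.0
```

```bash
python3 -c "
from h import *
to([448.6,189.1,150],-9)"
```

```text
t 2.68 pos [412.6  29.1 169.6] yaw_y -9.1 z [ 5.e-04 -0.e+00 -1.e+00] F [ 0.47 -1.05  0.38] w 37.2 g 0.0 q [ 0.01 -0.47  2.03 -0.    1.58  0.17]
dp [0.1637 0.0102 0.0196]
turn z -0.0017
```

Request:
{"fn": "play_rows", "kwargs": {"increments": [{"dp": [0.033,0.0023,0.004],"turn": [0,0,0]},{"dp": [0.033,0.0023,0.004],"turn": [0,0,0]},{"dp": [0.033,0.0023,0.004],"turn": [0,0,0]},{"dp": [0.033,0.0023,0.004],"turn": [0,0,0]},{"dp": [0.022,0.0022,0.004],"turn": [0,0,0]},{"dp": [0.011,0,0],"turn": [0,0,0]},{"dp": [0,0,0],"turn": [0,0,0]},{"dp": [0,0,0],"turn": [0,0,0]}]}}

```text
clock: 3.35
ee_pos: [449.6, 188.2, 149.6]
tool_rot: [0.0, 0.76, 0.649, -0.0]
ft_force: [-0.1, 0.0, 0.3]
width: 37.4
grasp_force: 0.0
```

```bash
python3 -c "
from h import *
to([448.6,189.1,38],-9)
f=grab_frame('wrist'); save('wrist1',f['frame']); W=cloud(f); Z=W[...,2]
for n,lo,hi in [('rim',80,92),('grip',48,58),('plate',16,28)]:
    m=(Z>lo)&(Z<hi); p=W[m]
    if n=='grip': p=p[np.hypot(p[:,0]-449,p[:,1]-189)<50]
    if len(p)>10: print(n,len(p),cv2.minAreaRect(p[:,:2].astype(np.float32)),np.median(p[:,2]))
"
```

```text
t 3.35 pos [449.6 188.2 149.6] yaw_y -9.0 z [-5.e-04 -4.e-04 -1.e+00] F [-0.1   0.02  0.34] w 37.4 g 0.0 q [ 0.34 -0.28  1.92 -0.    1.5   0.5 ]
dp [ 0.0008 -0.0011  0.1116]
turn z 0.0001
rim 4263 ((557.545166015625, 173.86465454101562), (95.63716888427734, 124.82735443115234), 80.41178131103516) 85.73745995305782
grip 1221 ((470.2823181152344, 187.36734008789062), (79.57843780517578, 55.96367645263672), 80.62659454345703) 52.90520304640967
plate 15248 ((581.9760131835938, 225.0433349609375), (263.78717041015625, 314.87127685546875), 81.09868621826172) 22.137948352429675
```

View pics/wrist1.png

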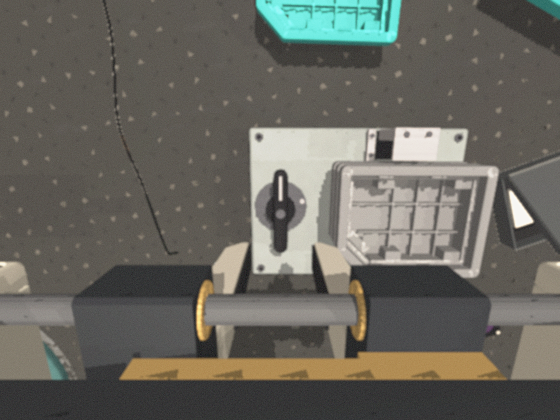

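The wrist view shows the handle at (280,210) between the open fingers' planes, and the cut corner at (345,265). Descending over the bar.

Request:
{"fn": "play_rows", "kwargs": {"increments": [{"dp": [0,-0.001,0.02],"turn": [0,0,0]},{"dp": [0.001,0,0.025],"turn": [0,0,0]},{"dp": [0,0,0.025],"turn": [0,0,0]},{"dp": [0,0,0.015],"turn": [0,0,0]},{"dp": [0,0,0.01],"turn": [0,0,0]},{"dp": [0,0,0.01],"turn": [0,0,0]},{"dp": [0,0,0.006],"turn": [0,0,0]},{"dp": [0,0,0],"turn": [0,0,0]},{"dp": [0,0,0],"turn": [0,0,0]}]}}

```text
clock: 4.15
ee_pos: [449.3, 189.5, 39.2]
tool_rot: [0.0, 0.76, 0.649, 0.0]
ft_force: [-0.3, -0.8, 1.2]
width: 37.3
grasp_force: 0.0
```

Request:
{"fn": "play_rows", "kwargs": {"increments": [{"dp": [0,0,0],"turn": [0,0,0]},{"dp": [0,0,0],"turn": [0,0,0]},{"dp": [0,0,0],"turn": [0,0,0]},{"dp": [0,0,0],"turn": [0,0,0]},{"dp": [0,0,0],"turn": [0,0,0]},{"dp": [0,0,0],"turn": [0,0,0]}], "hand": 0.1, "squeeze": 15}}

```text
clock: 4.65
ee_pos: [449.2, 190.0, 39.7]
tool_rot: [-0.0, 0.76, 0.65, 0.0]
ft_force: [-4.0, 0.2, 7.2]
width: 13.6
grasp_force: 17.4
```

Request:
{"fn": "play_rows", "kwargs": {"increments": [{"dp": [0,0,0],"turn": [0,0,0.06]},{"dp": [0,0,0],"turn": [0,0,0.09]},{"dp": [0,0,0],"turn": [0,0,0.09]},{"dp": [0,0,0],"turn": [0,0,0.09]},{"dp": [0,0,0],"turn": [0,0,0.09]},{"dp": [0,0,0],"turn": [0,0,0.09]},{"dp": [0,0,0],"turn": [0,0,0.09]},{"dp": [0,0,0],"turn": [0,0,0.09]},{"dp": [0,0,0],"turn": [0,0,0.09]},{"dp": [0,0,0],"turn": [0,0,0.09]},{"dp": [0,0,0],"turn": [0,0,0.09]},{"dp": [0,0,0],"turn": [0,0,0.09]},{"dp": [0,0,0],"turn": [0,0,0.09]},{"dp": [0,0,0],"turn": [0,0,0.09]},{"dp": [0,0,0],"turn": [0,0,0.05]},{"dp": [0,0,0],"turn": [0,0,0.01]},{"dp": [0,0,0],"turn": [0,0,0]},{"dp": [0,0,0],"turn": [0,0,0]},{"dp": [0,0,0],"turn": [0,0,0]}]}}

```text
clock: 6.23
ee_pos: [449.3, 189.9, 39.7]
tool_rot: [-0.0, 0.998, 0.062, 0.0]
ft_force: [-2.9, -2.2, 6.9]
width: 14.0
grasp_force: 18.2
```

```bash
python3 -c "
from h import *
to(None,-9-74.5)"
```

```text
t 6.23 pos [449.3 189.9  39.7] yaw_y -82.9 z [ 9.e-04  4.e-04 -1.e+00] F [-2.94 -2.21  6.9 ] w 14.0 g 18.2 q [ 0.35 -0.19  2.04  0.    1.29  1.79]
turn z 0.0104
```

Request:
{"fn": "play_rows", "kwargs": {"increments": [{"dp": [0,0,0],"turn": [0,0,0]},{"dp": [0,0,0],"turn": [0,0,0]},{"dp": [0,0,0],"turn": [0,0,0]},{"dp": [0,0,0],"turn": [0,0,0]},{"dp": [0,0,-0.01],"turn": [0,0,0]},{"dp": [0,0,-0.025],"turn": [0,0,0]},{"dp": [0,0,-0.03],"turn": [0,0,0]},{"dp": [0,0,-0.03],"turn": [0,0,0]},{"dp": [0,0,-0.03],"turn": [0,0,0]},{"dp": [0,0,-0.01],"turn": [0,0,0]}], "hand": 0.4}}

```text
clock: 7.07
ee_pos: [449.9, 190.0, 179.0]
tool_rot: [-0.001, 0.998, 0.062, 0.003]
ft_force: [-0.4, 0.5, 0.9]
width: 37.1
grasp_force: 0.0
```

Request:
{"fn": "play_rows", "kwargs": {"increments": [{"dp": [0,0,0],"turn": [0,0,-0.1]},{"dp": [0,0,0],"turn": [0,0,-0.11]},{"dp": [0,0,0],"turn": [0,0,-0.11]},{"dp": [0,0,0],"turn": [0,0,-0.11]},{"dp": [0,0,0],"turn": [0,0,-0.11]},{"dp": [0,0,0],"turn": [0,0,-0.11]},{"dp": [0,0,0],"turn": [0,0,-0.11]},{"dp": [0,0,0],"turn": [0,0,-0.11]},{"dp": [0,0,0],"turn": [0,0,-0.11]},{"dp": [0,0,0],"turn": [0,0,-0.11]},{"dp": [0,0,0],"turn": [0,0,-0.11]},{"dp": [0,0,0],"turn": [0,0,-0.11]},{"dp": [0,0,0],"turn": [0,0,-0.11]},{"dp": [0,0,0],"turn": [0,0,-0.11]},{"dp": [0,0,0],"turn": [0,0,-0.11]},{"dp": [0,0,0],"turn": [0,0,-0.11]},{"dp": [0,0,0],"turn": [0,0,-0.11]},{"dp": [0,0,0],"turn": [0,0,-0.11]},{"dp": [0,0,0],"turn": [0,0,-0.11]},{"dp": [0,0,0],"turn": [0,0,0]}], "hand": 0.22}}

```text
clock: 8.73
ee_pos: [448.8, 189.6, 173.7]
tool_rot: [-0.0, 0.449, 0.893, -0.0]
ft_force: [0.9, -0.1, -0.2]
width: 20.3
grasp_force: 0.0
```

Run:
```python
from h import *
to([505.4,146.4,150],36)
for n in ("top","wrist"):
    f=grab_frame(n); W=cloud(f); Z=W[...,2]; np.savez(n+"1.npz",W=W,I=f["frame"])
    if n=="top": save("top1",cv2.resize(f["frame"][150:270,165:285],(500,500),interpolation=cv2.INTER_CUBIC))
    else: save("wrist2",f["frame"])
    near=np.hypot(W[...,0]-523,W[...,1]-177)<150
    for k,lo,hi in [('rim',81,92),('grip',48,58),('plate',16,28)]:
        m=(Z>lo)&(Z<hi)&near; p=W[m]
        if k=='grip': p=p[np.hypot(p[:,0]-449,p[:,1]-189)<46]
        if len(p)>10: print(n,k,len(p),cv2.minAreaRect(p[:,:2].astype(np.float32)),np.median(p[:,2]))
```

```text
t 8.73 pos [448.8 189.6 173.7] yaw_y 36.59 z [-3.e-04 -2.e-04 -1.e+00] F [ 0.92 -0.08 -0.19] w 20.3 g 0.0 q [ 0.35 -0.29  1.89 -0.    1.54 -0.29]
dp [-0.0684  0.0197  0.0237]
turn z 0.0102
top rim 427 ((557.16162109375, 171.2843780517578), (96.46943664550781, 123.66869354248047), 81.05685424804688) 84.58638159397537
top plate 1497 ((523.7015380859375, 176.75857543945312), (156.23146057128906, 213.217529296875), 80.8293228149414) 20.715712937628496
wrist rim 934 ((514.1687622070312, 195.92311096191406), (100.17184448242188, 55.170875549316406), 53.82038116455078) 85.75465118078695
wrist grip 1014 ((448.1560974121094, 190.63746643066406), (78.71685028076172, 14.498311996459961), 6.2332658767700195) 52.761140950127384
wrist plate 10459 ((523.1953735351562, 178.7137451171875), (155.6105499267578, 213.39959716796875), 80.81358337402344) 22.050479037298032
```

View pics/wrist2.png

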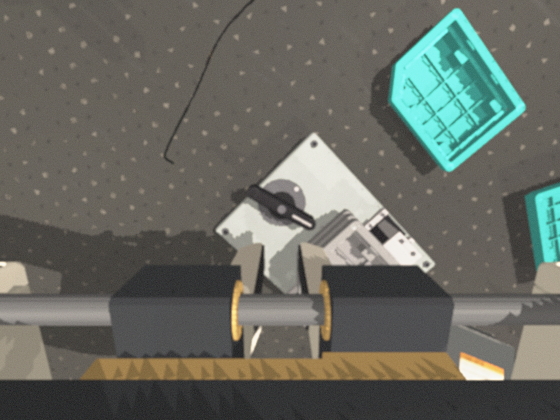

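Handle bar now at 6.2° (≈1.30 rad): locked, at (282,205) in the wrist view. The stack is undisturbed. Moving over the cut corner.

Request:
{"fn": "play_rows", "kwargs": {"increments": [{"dp": [-0.015,0.004,0],"turn": [0,0,0.01]},{"dp": [-0.025,0.008,0.008],"turn": [0,0,0]},{"dp": [-0.02,0.006,0.012],"turn": [0,0,0]},{"dp": [-0.008,0.002,0.02],"turn": [0,0,0]},{"dp": [0,0,0.02],"turn": [0,0,0]},{"dp": [0,0,0.01],"turn": [0,0,0]},{"dp": [0,0,0.005],"turn": [0,0,0]},{"dp": [0,0,0],"turn": [0,0,0]},{"dp": [0,0,0],"turn": [0,0,0]}]}}

```text
clock: 9.58
ee_pos: [505.1, 146.5, 99.5]
tool_rot: [0.0, 0.457, 0.89, 0.0]
ft_force: [0.3, 0.1, -0.3]
width: 20.3
grasp_force: 0.0
```

Run:
```python
from h import *
to([505.4,147.1,75.5],36)
for n in ("wrist","top"):
    f=grab_frame(n); I=f["frame"]
    save(n+"3", I[:300] if n=="wrist" else cv2.resize(I[150:270,165:285],(500,500),interpolation=cv2.INTER_CUBIC))
```

```text
t 9.58 pos [505.1 146.5  99.5] yaw_y 35.66 z [ 7.e-04  2.e-04 -1.e+00] F [ 0.31  0.09 -0.34] w 20.3 g 0.0 q [ 0.23 -0.16  1.9   0.    1.39 -0.39]
dp [0.0003 0.0005 0.024 ]
turn z -0.0059
```

View pics/wrist3.png

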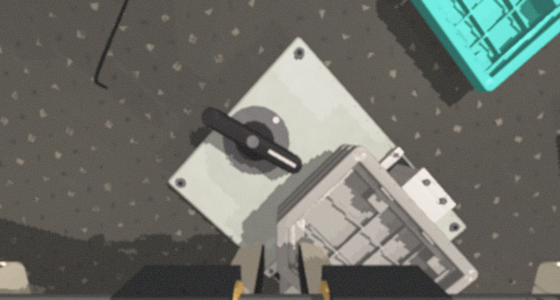

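The rim across the cut corner at (284,250) lies between the two fingers, at about 255 and 305. Descending.

Request:
{"fn": "play_rows", "kwargs": {"increments": [{"dp": [0,0.0005,0.006],"turn": [0,0,-0.005]},{"dp": [0,0,0.006],"turn": [0,0,0]},{"dp": [0,0,0.005],"turn": [0,0,0]},{"dp": [0,0,0.004],"turn": [0,0,0]},{"dp": [0,0,0.002],"turn": [0,0,0]},{"dp": [0,0,0],"turn": [0,0,0]},{"dp": [0,0,0],"turn": [0,0,0]}]}}

```text
clock: 10.27
ee_pos: [505.4, 146.5, 75.6]
tool_rot: [-0.0, 0.454, 0.891, -0.0]
ft_force: [0.3, -0.1, 0.0]
width: 20.6
grasp_force: 0.0
```

Request:
{"fn": "play_rows", "kwargs": {"increments": [{"dp": [0,0,0],"turn": [0,0,0]},{"dp": [0,0,0],"turn": [0,0,0]},{"dp": [0,0,0],"turn": [0,0,0]},{"dp": [0,0,0],"turn": [0,0,0]},{"dp": [0,0,0],"turn": [0,0,0]},{"dp": [0,0,0],"turn": [0,0,0]}], "hand": 0.03, "squeeze": 8}}

```text
clock: 10.77
ee_pos: [505.5, 146.5, 76.0]
tool_rot: [0.0, 0.454, 0.891, 0.0]
ft_force: [-2.8, -1.9, 5.7]
width: 10.1
grasp_force: 10.4
```

Request:
{"fn": "play_rows", "kwargs": {"increments": [{"dp": [0,0,0],"turn": [0,0,0]},{"dp": [0,0,0],"turn": [0,0,0]},{"dp": [0,0,0],"turn": [0,0,0]},{"dp": [0,0,0],"turn": [0,0,0]}], "hand": 0.0, "squeeze": 25}}

```text
clock: 11.1
ee_pos: [505.4, 146.5, 76.0]
tool_rot: [0.0, 0.454, 0.891, 0.0]
ft_force: [-3.9, -2.0, 5.6]
width: 7.4
grasp_force: 35.1
```

Run:
```python
from h import *
to(None,36)
print(manip.observe()["torque"])
f=grab_frame("wrist"); I=f["frame"]; save("wrist4", cv2.resize(I[120:300,180:420],(800,600),interpolation=cv2.INTER_CUBIC))
```

```text
t 11.1 pos [505.4 146.5  76. ] yaw_y 35.98 z [ 2.e-04 -1.e-04 -1.e+00] F [-3.85 -1.96  5.61] w 7.4 g 35.1 q [ 0.23 -0.14  1.93 -0.    1.35 -0.39]
turn z -0.0003
[-0.2912149   0.49014402  0.04533306]
```

View pics/wrist4.png

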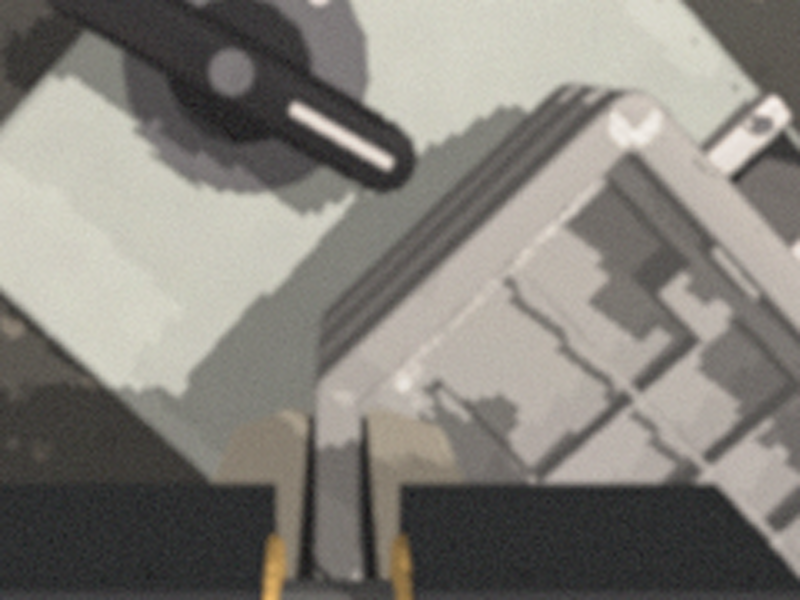

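Good pinch: rim held between both pads at crop (335,500), 7.4 mm wide. Now I peel by rotating about the far lower corner, with the tool's +x turn raising the cut end.

Request:
{"fn": "play_rows", "kwargs": {"increments": [{"dp": [0,0.0001,-0.0012],"turn": [0.01,0,0]},{"dp": [0,0.0002,-0.0012],"turn": [0.01,0,0]},{"dp": [0,0.0002,-0.0012],"turn": [0.01,0,0]},{"dp": [0,0.0002,-0.0012],"turn": [0.01,0,0]},{"dp": [0,0.0002,-0.0012],"turn": [0.01,0,0]},{"dp": [0,0.0002,-0.0012],"turn": [0.01,0,0]},{"dp": [0,0.0002,-0.0012],"turn": [0.01,0,0]},{"dp": [0,0.0002,-0.0012],"turn": [0.01,0,0]}]}}

```text
clock: 11.82
ee_pos: [506.7, 147.5, 84.9]
tool_rot: [-0.019, 0.454, 0.89, -0.036]
ft_force: [0.8, -0.9, -6.5]
width: 7.7
grasp_force: 34.4
```

Request:
{"fn": "play_rows", "kwargs": {"increments": [{"dp": [0,0.0002,-0.0012],"turn": [0.01,0,0]},{"dp": [0,0.0002,-0.0012],"turn": [0.01,0,0]},{"dp": [0,0.0002,-0.0012],"turn": [0.01,0,0]},{"dp": [0,0.0002,-0.0012],"turn": [0.01,0,0]},{"dp": [0,0.0002,-0.0012],"turn": [0.01,0,0]},{"dp": [0,0.0002,-0.0012],"turn": [0.01,0,0]},{"dp": [0,0,0],"turn": [0,0,0]},{"dp": [0,0,0],"turn": [0,0,0]}]}}

```text
clock: 12.48
ee_pos: [508.7, 148.9, 92.4]
tool_rot: [-0.032, 0.453, 0.889, -0.062]
ft_force: [-0.8, -0.2, 0.5]
width: 7.9
grasp_force: 34.5
```

Run:
```python
from h import *
to(None,36)
f=grab_frame("top"); W=cloud(f); Z=W[...,2]
c=np.array([523.6,177.5]); th=np.radians(-9); Rm=np.array([[np.cos(th),-np.sin(th)],[np.sin(th),np.cos(th)]])
L=(W[...,:2]-c)@Rm   # holder frame
for n,(x,y) in dict(far=(90,42),mx_py=(-22,42),px_my=(90,-42),cut=(-13,-33)).items():
    m=(np.hypot(L[...,0]-x,L[...,1]-y)<7)&(Z>70)&(Z<130); print(n,m.sum(),np.percentile(Z[m],[50,85]).round(1) if m.sum() else '')
g=grab_frame("wrist"); save("wrist5",g["frame"])
```

```text
t 12.48 pos [508.7 148.9  92.4] yaw_y 35.99 z [-0.1127 -0.0819 -0.9903] F [-0.8  -0.18  0.5 ] w 7.9 g 34.5 q [ 0.26 -0.05  1.82 -0.05  1.5  -0.36]
turn z -0.0002
far 0 
mx_py 0 
px_my 25 [91.  93.5]
cut 0
```

Run:
```python
from h import *
f=grab_frame("side"); W=cloud(f); Z=W[...,2]
W0=np.load("side0.npz")["W"]
c=np.array([523.6,177.5]); th=np.radians(-9); Rm=np.array([[np.cos(th),-np.sin(th)],[np.sin(th),np.cos(th)]])
for n,W in (("before",W0),("now",W)):
    L=(W[...,:2]-c)@Rm; Z=W[...,2]
    for x in (90,60,30,0,-22):
        m=(abs(L[...,0]-x)<6)&(abs(L[...,1]-44)<7)&(Z>60)&(Z<120); print(n,x,m.sum(),np.percentile(Z[m],[50,95]).round(1) if m.sum() else '')
F=f["frame"]; save("side1",cv2.resize(F[205:285,225:345],(780,520),interpolation=cv2.INTER_CUBIC))
```

```text
before 90 42 [74.6 86.9]
before 60 31 [76.  87.5]
before 30 23 [80.9 86.9]
before 0 31 [71.4 87.2]
before -22 34 [73.6 86.6]
now 90 31 [69.  85.3]
now 60 31 [70.4 88.5]
now 30 16 [74.5 91.8]
now 0 36 [74.2 93.4]
now -22 28 [68.9 97.3]
```

View pics/side1.png

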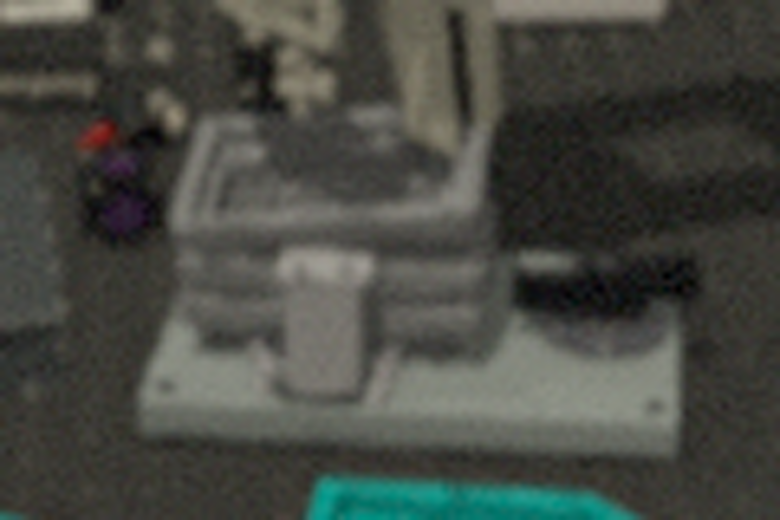

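The side view shows the far corner (180,215) still down at 85 mm and the near end lifted, with the middle tray under the tongue. Now lifting straight up, slowly, in the world frame.

Request:
{"fn": "play_rows", "kwargs": {"increments": [{"dp": [0,-0.0002,-0.0015],"turn": [0,0,0]},{"dp": [0,-0.0002,-0.0015],"turn": [0,0,0]},{"dp": [0,-0.0002,-0.0015],"turn": [0,0,0]},{"dp": [0,-0.0002,-0.0015],"turn": [0,0,0]},{"dp": [0,-0.0002,-0.0015],"turn": [0,0,0]},{"dp": [0,-0.0002,-0.0015],"turn": [0,0,0]},{"dp": [0,-0.0002,-0.0015],"turn": [0,0,0]},{"dp": [0,-0.0002,-0.0015],"turn": [0,0,0]},{"dp": [0,-0.0003,-0.002],"turn": [0,0,0]},{"dp": [0,-0.0003,-0.002],"turn": [0,0,0]},{"dp": [0,-0.0003,-0.002],"turn": [0,0,0]},{"dp": [0,-0.0004,-0.003],"turn": [0,0,0]},{"dp": [0,-0.0006,-0.004],"turn": [0,0,0]},{"dp": [0,-0.0007,-0.005],"turn": [0,0,0]},{"dp": [0,-0.0014,-0.01],"turn": [0,0,0]},{"dp": [0,-0.0028,-0.02],"turn": [0,0,0]},{"dp": [0,-0.0028,-0.02],"turn": [0,0,0]},{"dp": [0,-0.0021,-0.015],"turn": [0,0,0]},{"dp": [0,0,0],"turn": [0,0,0]},{"dp": [0,0,0],"turn": [0,0,0]}]}}

```text
clock: 14.3
ee_pos: [508.8, 148.9, 189.0]
tool_rot: [-0.031, 0.453, 0.889, -0.062]
ft_force: [-0.5, 0.0, -0.8]
width: 7.7
grasp_force: 31.6
```

```bash
cat > tray.py <<'E'
from h import *
s=manip.observe(); to(None,36)
M=rot(s["tool_rot"]).as_matrix(); g=s["ee_pos"]
def locate():
    P=[]
    for n in ("top","wrist","side"):
        f=grab_frame(n); W=cloud(f); I=f["frame"].astype(int)
        T=(W-g)@M   # tool coords
        sat=I.max(-1)-I.min(-1)
        m=np.isfinite(T[...,2])&(abs(T[...,2])<45)&(T[...,1]>14)&(T[...,1]<150)&(abs(T[...,0])<85)&(sat<45)&(W[...,2]>95)
        print(n,m.sum()); P.append(W[m])
        np.savez(n+"_t.npz",W=W,I=f["frame"])
        Z=W[...,2]
        if n=="top":
            for x in (90,):
                c=np.array([523.6,177.5]); th=np.radians(-9); Rm=np.array([[np.cos(th),-np.sin(th)],[np.sin(th),np.cos(th)]])
                L=(W[...,:2]-c)@Rm
                mm=(abs(L[...,0]-34)<70)&(abs(L[...,1])<55)&(Z>60)&(Z<80); p=W[mm]; 
                if len(p)>20: print("mid rim",len(p),cv2.minAreaRect(p[:,:2].astype(np.float32)),np.percentile(p[:,2],[50,80]))
    return P
P=locate()
for p in P:
    if len(p)<60: continue
    # plane through the uppermost rim: iterate
    t=(p-g)@M; q=t
    print("tool-frame ext y",np.percentile(q[:,1],[1,99]).round(1),"x",np.percentile(q[:,0],[1,99]).round(1),"z",np.percentile(q[:,2],[2,50,98]).round(1))
E
python3 tray.py
```

```text
t 14.3 pos [508.8 148.9 189. ] yaw_y 35.98 z [-0.1113 -0.0815 -0.9904] F [-0.54  0.01 -0.76] w 7.7 g 31.6 q [ 0.26 -0.1   1.71 -0.05  1.66 -0.36]
turn z -0.0004
top 187
mid rim 181 ((560.7833251953125, 125.78620147705078), (19.907827377319336, 99.53401184082031), 89.07633209228516) [67.90891115 71.03112158]
wrist 15684
side 1025
tool-frame ext y [16.1 80.3] x [-83.6 -37.4] z [-10.4  -6.8   4.9]
tool-frame ext y [ 15.5 123.4] x [-52.2  62.6] z [-9.4 10.1 18.9]
tool-frame ext y [ 14.3 132.9] x [-76.   62.5] z [-36.6   0.4  18.4]
```

The tray is held rigidly and the lower trays stay in place. Levelling, then carrying.

Request:
{"fn": "play_rows", "kwargs": {"increments": [{"dp": [0,0,0],"turn": [-0.02,0,0]},{"dp": [0,0,0],"turn": [-0.02,0,0]},{"dp": [0,0,0],"turn": [-0.02,0,0]},{"dp": [0,0,0],"turn": [-0.02,0,0]},{"dp": [0,0,0],"turn": [-0.02,0,0]},{"dp": [0,0,0],"turn": [-0.02,0,0]},{"dp": [0,0,0],"turn": [-0.02,0,0]},{"dp": [0,0,0],"turn": [0,0,0]}]}}

```text
clock: 15.12
ee_pos: [508.4, 148.6, 188.4]
tool_rot: [0.001, 0.454, 0.891, 0.001]
ft_force: [0.1, -0.1, -0.8]
width: 7.8
grasp_force: 31.6
```

Request:
{"fn": "play_rows", "kwargs": {"increments": [{"dp": [-0.004,-0.005,0],"turn": [0,0,0]},{"dp": [-0.008,-0.01,0],"turn": [0,0,0]},{"dp": [-0.012,-0.015,0],"turn": [0,0,0]},{"dp": [-0.016,-0.02,0],"turn": [0,0,0]},{"dp": [-0.02,-0.025,0],"turn": [0,0,0]},{"dp": [-0.02,-0.025,0],"turn": [0,0,0]},{"dp": [-0.02,-0.025,0],"turn": [0,0,0]},{"dp": [-0.02,-0.025,0],"turn": [0,0,0]},{"dp": [-0.02,-0.025,0],"turn": [0,0,0]},{"dp": [-0.02,-0.025,0],"turn": [0,0,0]},{"dp": [-0.02,-0.025,0],"turn": [0,0,0]},{"dp": [-0.02,-0.025,0],"turn": [0,0,0]},{"dp": [-0.02,-0.025,0],"turn": [0,0,0]},{"dp": [-0.02,-0.025,0],"turn": [0,0,0]},{"dp": [-0.02,-0.025,0],"turn": [0,0,0]},{"dp": [-0.02,-0.025,0],"turn": [0,0,0]},{"dp": [-0.016,-0.02,0],"turn": [0,0,0]},{"dp": [-0.012,-0.015,0],"turn": [0,0,0]},{"dp": [-0.006,-0.008,0],"turn": [0,0,0]},{"dp": [0,0,0],"turn": [0,0,0]}]}}

```text
clock: 16.78
ee_pos: [373.9, -337.7, 187.9]
tool_rot: [-0.0, 0.455, 0.89, -0.0]
ft_force: [0.7, 1.0, -1.2]
width: 7.3
grasp_force: 31.6
```

```bash
python3 -c "
from h import *
to([376.2,-339.8,138],36)"
```

```text
t 16.78 pos [ 373.9 -337.7  187.9] yaw_y 35.86 z [-8.e-04  3.e-04 -1.e+00] F [ 0.71  0.98 -1.24] w 7.3 g 31.6 q [-0.79 -0.25  1.84 -0.    1.55 -1.41]
dp [-0.0031  0.0007  0.0499]
turn z -0.0024
```

Request:
{"fn": "play_rows", "kwargs": {"increments": [{"dp": [-0.001,0,0.005],"turn": [0,0,0]},{"dp": [-0.002,0,0.01],"turn": [0,0,0]},{"dp": [0,0,0.012],"turn": [0,0,0]},{"dp": [0,0,0.01],"turn": [0,0,0]},{"dp": [0,0,0.008],"turn": [0,0,0]},{"dp": [0,0,0.004],"turn": [0,0,0]},{"dp": [0,0,0],"turn": [0,0,0]},{"dp": [0,0,0],"turn": [0,0,0]},{"dp": [0,0,0],"turn": [0,0,0]},{"dp": [0,0,0],"turn": [0,0,0]}]}}

```text
clock: 17.62
ee_pos: [377.0, -338.8, 139.8]
tool_rot: [0.0, 0.454, 0.891, -0.0]
ft_force: [0.3, 0.4, -0.1]
width: 7.8
grasp_force: 31.6
```

Run:
```python
from h import *
to([376.2,-339.8,138],36)
s=manip.observe(); M=rot(s["tool_rot"]).as_matrix(); g=s["ee_pos"]
for n in ("wrist","top"):
    f=grab_frame(n); W=cloud(f); Z=W[...,2]
    T=(W-g)@M
    # rim-top points: level near tool z=-10
    box=(T[...,1]>14)&(T[...,1]<140)&(T[...,0]>-95)&(T[...,0]<75)
    m=box&(T[...,2]<-5)&(T[...,2]>-25)&(W[...,2]>130); p=W[m]
    A=np.c_[p[:,:2]-p[:,:2].mean(0),np.ones(len(p))]; k=np.linalg.lstsq(A,p[:,2],rcond=None)[0]
    r=abs(p[:,2]-A@k); A2,p2=A[r<3],p[r<3]; k=np.linalg.lstsq(A2,p2[:,2],rcond=None)[0]
    print(n,len(p),"rim slope",k[:2].round(3),"z",k[2].round(1),"rect",cv2.minAreaRect(p2[:,:2].astype(np.float32)))
    fl=box&(T[...,2]>10)&(T[...,2]<22); print(" floor z",np.median(Z[fl]) if fl.any() else None)
    if n=="top":
        c=np.array([523.6,177.5]); near=np.hypot(W[...,0]-557,W[...,1]-172)<85
        for k2,lo,hi in (("mid rim",62,78),("plate",16,28)):
            q=W[near&(Z>lo)&(Z<hi)]; print(k2,len(q),cv2.minAreaRect(q[:,:2].astype(np.float32)),np.median(q[:,2]))
        save("top4",np.vstack([f["frame"][140:300]]))
```

```text
t 17.62 pos [ 377.  -338.8  139.8] yaw_y 35.98 z [ 6.e-04 -6.e-04 -1.e+00] F [ 0.34  0.4  -0.06] w 7.8 g 31.6 q [-0.78 -0.23  1.9  -0.    1.47 -1.41]
dp [-0.0004 -0.0012  0.0018]
turn z -0.0003
wrist 5029 rim slope [-0.009 -0.006] z 148.8 rect ((431.1643981933594, -297.30096435546875), (65.24225616455078, 125.15054321289062), 81.12359619140625)
 floor z 123.32771461987139
top 434 rim slope [-0.005 -0.004] z 147.5 rect ((428.3519287109375, -313.27569580078125), (96.977783203125, 123.9443130493164), 80.93716430664062)
 floor z 121.99694237306937
mid rim 754 ((556.77197265625, 171.564208984375), (138.2761993408203, 124.0433349609375), 80.76771545410156) 67.87930908722547
plate 843 ((551.1727294921875, 171.78147888183594), (155.04469299316406, 157.47618103027344), 81.02179718017578) 20.689029412663558
```

View pics/top4.png

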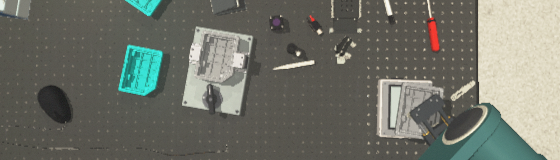

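The tray is level (slope < 0.01) and centred at (428.4,−313.3) against the glass at (428,−314.4). Its floor is about 76 mm above the glass. The handle at (210,97) is still locked and the lower trays are in place at (215,55). Handing in.

```bash
python3 -c "
from h import *
print(workorder.close_job())"
```

```text
the job is handed in; nothing more can be done
None
```

I locked the handle, peeled the top tray off cut corner first, and handed the job in at about 18 s. The tray is held level over the reader, about 1 mm off the glass centre and about 76 mm above it; the lower trays stayed in the locked holder, and no verdict was returned.

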